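Load a fingertip specimen and slide the test shuttle to its click stop

TASK

Stand the rubber fingertip with the round metal foot in the round nest of the test stand's shuttle while the shuttle is still out at its loading end, and let go of it. Then grip the shuttle's upright black pull and slide it in under the force gauge until you feel the spring ball click into the notch, without running on past it. Finish holding: keep the pull gripped with the shuttle resting in the notch for the reading, and leave the other things on the bench where they are.

Things in the scene. Friction and masses are not known exactly. Their poses are not given: they have to be found in the camera images.
- fingertip_center (a point): The specimen to load: a black rubber fingertip (straight cylinder 26 mm across from 10 to 31 mm above its underside, then a dome, 42 mm tall in all) standing on a round aluminium foot 36 mm across and 10 mm thick; about 60 g, loose on the bench. This point is on its axis, 21 mm above its underside; z is its axis.
- nest (a point): Centre of the floor of the round nest on the shuttle (floor 53 mm above the bench): a recess 40 mm across and 8 mm deep, with a 2 mm chamfer at its mouth, in a white plate 60 mm square. Its y axis is the sliding direction (level), pointing in towards the gauge; x is level across the rail; z is up. It moves with the shuttle.
- pull_center (a point): Middle of the shuttle's pull: an upright black plastic post 20 mm across, 44 mm tall, (shuttle_c2 in the rules) standing on the shuttle plate (its foot 53 mm and its top 97 mm above the bench), 105 mm outward of the nest along -y. This point is half-way up. The shuttle plate under it is 64 mm wide and 10 mm thick.
- shuttle (a joint): Shuttle travel in m: 0 at the outer stop, growing inwards; starts at 0 to 0.03, reads 0.130 with the ball centred in the notch, inner stop 0.155. Drag about 1.5 N; stays where left. Over the last 3 mm before the notch the ball draws it ahead with up to 6 N, just beyond it holds it back; pushing on out takes about 9 N. Left free within 2 mm of the notch it goes home by itself.
- notch (a point): The notch: an 8 mm wide slot in the shuttle plate's +x edge (x axis of the nest), 60 mm outward of the nest; it moves with the shuttle.
- plunger (a point): Fixed on the stand: where the 10 mm steel ball of the spring plunger (bracket top 59 mm above the bench) meets the plate's edge; it coincides with the notch when the shuttle is home. The gauge's vertical axis is 60 mm further in along the rail and 32 mm to the -x side (over the nest when home); gauge and probe hang there from 118 mm up, 66 mm wide across the rail, reaching 16 mm outward.
- square_tip: Bystander: a like rubber fingertip, 42 mm tall, on a SQUARE foot 46 mm wide. Origin under its centre. Not to be moved.
- weight: Bystander: a steel calibration weight with a knob, 32 mm across, 44 mm tall. Origin under its centre. Not to be moved.
- collar: Bystander: a plain steel shaft collar lying flat, 40 mm across with a 22 mm bore, 14 mm tall. Origin under its centre. Not to be moved.
There are look-alikes about, which are no part of the job. Leave any blue look-alike of the part that bears fingertip_center alone.

How it is judged:
On the way:
1. the fingertip stands seated in the nest, let go, with the shuttle still at its loading end (horizontal distance between fingertip_center and nest below 0.004 m and z of fingertip_center in the frame of nest below 0.0235 m and angle between fingertip_center's own z axis and vertical below 0.08 rad and contact force between the fingers and fingertip below 0.1 N and value of joint shuttle below 0.07 m), for 0.2 s.
At the end, for the whole second after the job is handed in: Shuttle at rest within 2 mm of the notch (0.128 to 0.132, under 5 mm/s), its pull still gripped (over 3 N); the round-footed fingertip seated in the nest (within 4 mm of its axis, on the floor within 2.5 mm, upright to 0.08 rad), untouched by the robot (value of joint shuttle between 0.128 and 0.132 m and velocity of joint shuttle between -0.005 and 0.005 m/s and contact force between the fingers and shuttle_c2 above 3 N and horizontal distance between fingertip_center and nest below 0.004 m and z of fingertip_center in the frame of nest between 0.0185 and 0.0235 m and angle between fingertip_center's own z axis and vertical below 0.08 rad and contact force between each of the arm, the fingers and fingertip below 0.1 N); the arm keeps its last pose, push and grip.
It fails at once if the shuttle runs on past the notch by more than 10 mm (value of joint shuttle above 0.14 m).
It fails at once if the square-footed fingertip is moved over 30 mm (distance of square_tip from where it was at the start of the episode above 0.03 m).
It fails at once if the weight is moved over 30 mm (distance of weight from where it was at the start of the episode above 0.03 m).
It fails at once if the steel collar is moved over 30 mm (distance of collar from where it was at the start of the episode above 0.03 m).
It also fails if it takes over 58 s, if anything falls off the work surface, if the arm or the gripper's body presses on something with over 40 N, if the wrist force passes 120 N, or if a joint passes its speed limit or range.

ROBOT

A 6-joint arm with a two-finger parallel gripper is mounted at the origin on the work surface. World frame = base frame: x ahead of the robot, y to its left, z up, the work surface at z = 0. Lengths are in m, angles in rad, forces in N, time in s.
With the tool pointing down it reaches from about 0.35 to 0.85 m from the base axis. Payload 8.1 kg.
Tool frame: the origin (TCP) lies on the centre line of the jaws, within the pads' length; the fingertips stand 25 mm ahead of it and the grasp point (between the pads) lies 6 mm ahead of it; z points along the fingers, y is the direction in which the jaws open and shut (so a half turn about z gives the same grasp; the last joint's range is limited). The gripper opens to 85 mm and grips with 20 to 120 N. Pads are 22 mm wide; open, the fingers measure 114 mm over their backs; the gripper's body (76 mm by 85 mm) begins 54 mm behind the grasp point. The pads swing forward as they close: fully open they stand 13 mm farther back than shut.
Start: joints at [1.034, 0.13, 1.488, -0, 1.523, -0.085], TCP at [0.262, 0.54, 0.256] pointing down, gripper open.
Joint ranges: [-2.96, 2.96], [-0.89, 2.26], [0.02, 2.5], [-1.34, 4.48], [0, 2.73], [-2.66, 2.66]. Speed limits (rad/s): [2.39, 2.39, 2.79, 3.14, 3.14, 3.14].

INTERFACE

Orientations are given as a unit quaternion [w, x, y, z].
In Python, from cell import * gives the robot as it stands. The module is installed in compiled form; this text tells all that it offers.
- The arm moves only by the tool drive_tool, never from a script. Its argument "series" is a list that holds one entry, the list of rows, each a list of 7 numbers: the shift along the tool's x, y, z in cm, then the turn, a rotation vector about the tool's x, y, z in degrees, then the opening in per cent of the stroke, from 0 (shut) to 100 (fully open). A call has 1 to 12 rows; each row is the pose to reach, as a shift and turn from the pose commanded when the call began, along the tool's axes at that moment; what a row does not reach only later rows make up. A row lasts 1/10 s, in which the tool goes at most 50 mm and 8.59 degrees, less where a joint would pass 70% of its speed; a pose out of reach is approached as far as the arm can. A call with a gripper value outside its range is refused whole. The fingers move at their own pace and stop on an object; "grip_force" is the grip in N (left out, the last holds). Time passes only in rows, so rows that repeat a pose let the fingers close. It gives the time, the measured TCP pose, the force and the opening at its end, in the units of the state.
- sense(): the state, without advancing time (a new reading comes with each control period).
- get_image(name): name is "side" or "top" or "wrist"; returns (picture, depth): 400x640x3 uint8, red, green, blue; 400x640 float32, m along the optical axis (not along the pixel's ray), 0 where there is no reading.
- camera_params(name): a dict with "intrinsics" (3x3 intrinsics, pixels), "R" (3x3) and "t" (3): a world point X has camera coordinates R X + t; the wrist camera has in their place "mount" (4x4, takes a point from camera to tool coordinates, whose origin is the TCP and whose axes are the flange's). Camera axes: x right, y down, z forward; pixel columns grow to the right and rows downward; lengths in m; the calibration is good to about 2 mm. A picture is of the moment at which its call begins: read the wrist's pose just before it. camera_params takes no time and is no camera call.
- job_done(): hands the job in, once; it reports no verdict.
The state is a dict: "t": time; "joints": joint angles; "qvel": joint speeds; "joint_efforts": joint torques, N m; "tool_pos": TCP position; "orientation": TCP orientation; "contact_force": force on the tool from outside, world axes, zero at the start; "moment": the same for the moment, N m; "width": finger opening in m.
Only numpy, scipy, OpenCV 4.12 (cv2) and the standard library are available. Lean on these libraries where they do the work, as an engineer would, in place of code of your own. Each camera call takes 0.05 s, during which the arm holds its last target.

## Working session

There is one attempt and no reset: what is moved stays moved. The work goes in short steps, Python scripts to look and compute and a tool call to move; the robot and the scene stay as the last step left them, time stands still between calls to the robot, and variables do not carry over. Pictures are saved under pics/ and viewed, and the job is handed in when it is done.

Besides the shell and the picture viewer there is one more tool, called after "Emit:" as name([rows], argument=value, ...), one row to a line, values as JSON. drive_tool: Moves the arm, as the interface text tells. Its arguments: {"type":"object","properties":{"series":{"type":"array","items":{"type":"array","items":{"type":"array","items":{"type":"number"}}}},"grip_force":{"type":"number"}},"required":["series"]}

```bash
mkdir -p pics
cat > h.py <<'E'
from cell import *
import numpy as np, cv2
from scipy.spatial.transform import Rotation as Ro
def snap(name,tag):
    s=sense(); im,d=get_image(name); cv2.imwrite(f'pics/{tag}.png',im[:,:,::-1]); np.savez(f'pics/{tag}.npz',im=im,d=d,pos=s['tool_pos'],q=s['orientation'])
    return im,d,s
def cloud(name,d,s):
    p=camera_params(name);K=np.array(p['intrinsics']);v,u=np.mgrid[0:d.shape[0],0:d.shape[1]]
    c=np.stack([(u-K[0,2])/K[0,0]*d,(v-K[1,2])/K[1,1]*d,d],-1)
    if 'R' in p: return (c-np.array(p['t']))@np.array(p['R'])
    M=np.array(p['mount']); q=s['orientation']; R=Ro.from_quat([q[1],q[2],q[3],q[0]]).as_matrix()
    return (c@M[:3,:3].T+M[:3,3])@R.T+np.array(s['tool_pos'])
E
python3 - <<'E'
from h import *
for n in ['top','side','wrist']:
    im,d,s=snap(n,n+'0')
print(s)
for n in ['top','side','wrist']: print(camera_params(n))
E
```

```text
{'t': 0.1, 'joints': array([ 1.03360819e+00,  1.31082116e-01,  1.48917322e+00, -2.79341157e-05,
        1.52299699e+00, -8.53374254e-02]), 'qvel': array([ 0.0006794 , -0.00203344, -0.00161458,  0.00132538,  0.00022249,
       -0.0004947 ]), 'joint_efforts': array([ 9.59599565e-04, -5.70951498e+01, -5.01941693e+01, -1.57047152e-04,
        8.27105774e-03, -5.18877187e-05]), 'tool_pos': array([0.2617009 , 0.53941591, 0.25534984]), 'orientation': array([-2.40867146e-04,  2.24007561e-01,  9.74587053e-01, -7.94235825e-04]), 'contact_force': array([ 0.06221902, -0.04515569, -0.51447076]), 'moment': array([ 0.02823743,  0.00553563, -0.03548885]), 'width': 0.08543743300132497}
{'intrinsics': array([[499.87327024,   0.        , 321.41442761],
       [  0.        , 499.87327024, 202.40910294],
       [  0.        ,   0.        ,   1.        ]]), 'R': array([[ 0.05743761, -0.99834822,  0.0013256 ],
       [-0.9703097 , -0.05613686, -0.23526101],
       [ 0.23494682,  0.01222658, -0.97193133]]), 't': array([-0.13775342,  0.55842166,  0.9992774 ])}
{'intrinsics': array([[450.14222262,   0.        , 319.28279844],
       [  0.        , 450.14222262, 210.55872429],
       [  0.        ,   0.        ,   1.        ]]), 'R': array([[ 0.83405518, -0.55167974,  0.00119228],
       [-0.36998892, -0.56096701, -0.74055669],
       [ 0.40921895,  0.61722401, -0.67199284]]), 't': array([-0.51211196,  0.20909425,  0.85284633])}
{'intrinsics': array([[299.74233774,   0.        , 320.69555453],
       [  0.        , 299.74233774, 194.33474363],
       [  0.        ,   0.        ,   1.        ]]), 'mount': array([[ 9.98285819e-04, -9.62885196e-01, -2.69909433e-01,
         6.89267707e-02],
       [ 9.99998887e-01,  1.26050531e-03, -7.98183282e-04,
        -4.40959487e-04],
       [ 1.10878114e-03, -2.69908336e-01,  9.62885383e-01,
        -1.17683503e-01],
       [ 0.00000000e+00,  0.00000000e+00,  0.00000000e+00,
         1.00000000e+00]])}
```

View pics/top0.png

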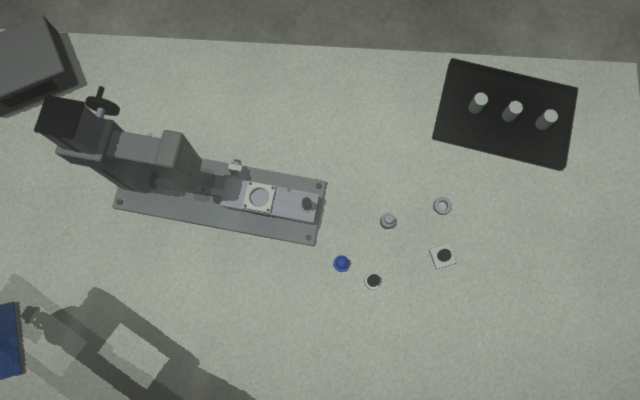

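View pics/side0.png

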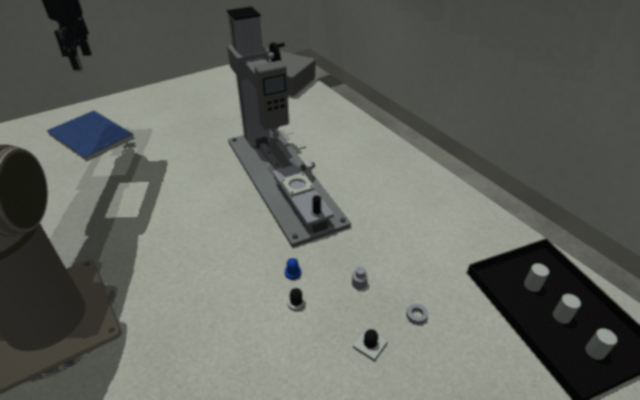

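View pics/wrist0.png

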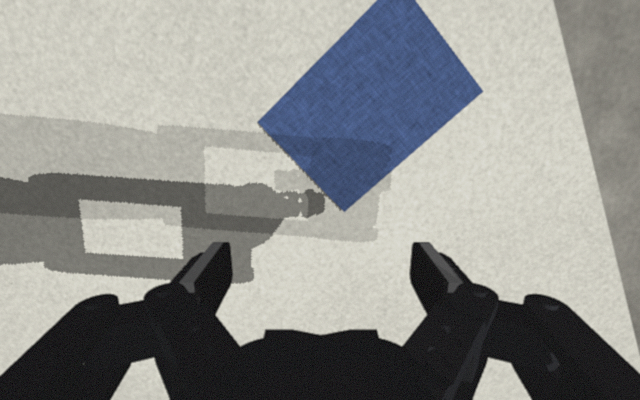

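The top view shows the blue look-alike at (342,263), a black tip on a round foot at (373,281), a black tip on a square foot at (444,256), the weight at (388,220), the collar at (442,205), the nest at (260,197) and the pull at (307,204). The black tip on the round foot fits the description. I'll check it in an enlarged crop and measure.

Run:
```python
from h import *
a=np.load('pics/top0.npz');im=a['im'];d=a['d']
c=im[150:300,210:470];cv2.imwrite('pics/crop0.png',cv2.resize(c,None,fx=3,fy=3,interpolation=cv2.INTER_CUBIC)[:,:,::-1])
P=cloud('top',d,None)
def reg(u,v,r,z0,z1):
    p=P[v-r:v+r,u-r:u+r].reshape(-1,3); p=p[(p[:,2]>z0)&(p[:,2]<z1)]; return p
for nm,u,v,r in [('tip',373,281,14),('blue',342,263,14),('sq',444,256,16),('wt',388,220,14),('pull',307,204,12)]:
    for z0,z1 in [(0.006,.014),(0.02,0.06),(.03,.05),(.08,.11)]:
        p=reg(u,v,r,z0,z1)
        if len(p)>3: print(nm,z0,z1,len(p),p.mean(0).round(4),p.min(0).round(4),p.max(0).round(4))
for v in (190,197,204):
    print([tuple(P[v,u].round(3)) for u in (245,252,260,268,276,300,307)])
```

```text
tip 0.006 0.014 84 [ 0.4093 -0.2238  0.0108] [ 0.388  -0.2549  0.006 ] [ 0.435  -0.2085  0.014 ]
tip 0.02 0.06 123 [ 0.4105 -0.2241  0.0388] [ 0.3984 -0.2364  0.0219] [ 0.4235 -0.2131  0.0456]
tip 0.03 0.05 116 [ 0.411  -0.2243  0.0396] [ 0.3998 -0.2364  0.0306] [ 0.4235 -0.2131  0.0456]
blue 0.006 0.014 85 [ 0.4439 -0.1553  0.0104] [ 0.4189 -0.1851  0.0062] [ 0.4729 -0.1253  0.0139]
blue 0.02 0.06 119 [ 0.444  -0.1551  0.0388] [ 0.4328 -0.1672  0.0233] [ 0.4578 -0.1434  0.0469]
blue 0.03 0.05 111 [ 0.4447 -0.1552  0.0396] [ 0.4337 -0.1672  0.0316] [ 0.4578 -0.1434  0.0469]
sq 0.006 0.014 281 [ 0.4733 -0.3747  0.0107] [ 0.4465 -0.4114  0.006 ] [ 0.5043 -0.3477  0.014 ]
sq 0.02 0.06 122 [ 0.473  -0.3738  0.0382] [ 0.462  -0.3871  0.0208] [ 0.4851 -0.363   0.0473]
sq 0.03 0.05 111 [ 0.4734 -0.3745  0.0395] [ 0.462  -0.3871  0.0305] [ 0.4851 -0.363   0.0473]
wt 0.006 0.014 20 [ 0.5373 -0.2499  0.0088] [ 0.5182 -0.2828  0.0061] [ 0.5775 -0.2272  0.0135]
wt 0.02 0.06 168 [ 0.5423 -0.2519  0.0342] [ 0.5285 -0.2688  0.0202] [ 0.5599 -0.2379  0.0495]
wt 0.03 0.05 89 [ 0.543  -0.2527  0.0409]
[... 984 characters left out ...]
(0.573), np.float64(0.028), np.float64(0.055)), (np.float64(0.574), np.float64(0.011), np.float64(0.051)), (np.float64(0.575), np.float64(-0.006), np.float64(0.055)), (np.float64(0.578), np.float64(-0.058), np.float64(0.054)), (np.float64(0.567), np.float64(-0.075), np.float64(0.101))]
[(np.float64(0.554), np.float64(0.058), np.float64(0.062)), (np.float64(0.554), np.float64(0.043), np.float64(0.063)), (np.float64(0.558), np.float64(0.027), np.float64(0.052)), (np.float64(0.556), np.float64(0.008), np.float64(0.064)), (np.float64(0.559), np.float64(-0.008), np.float64(0.056)), (np.float64(0.561), np.float64(-0.06), np.float64(0.058)), (np.float64(0.552), np.float64(-0.076), np.float64(0.1))]
```

View pics/crop0.png

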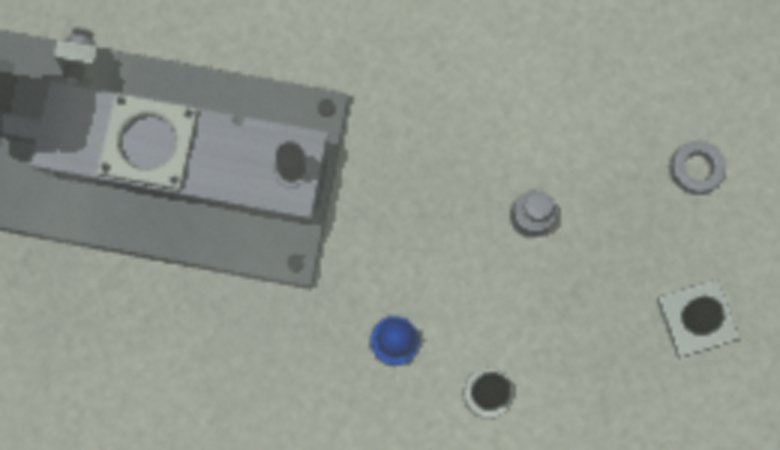

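The crop confirms it: the black tip on a round aluminium foot is at crop (490,392). The blue one at (395,340) is the look-alike, and the other black tip sits on a square plate at (702,315).

```bash
cat >> h.py <<'E'
def rel(pos,yang,s=None):
    s=s or sense(); q=s['orientation']; R=Ro.from_quat([q[1],q[2],q[3],q[0]]).as_matrix()
    y=np.array([np.cos(np.radians(yang)),np.sin(np.radians(yang)),0]); z=np.array([0,0,-1.]); x=np.cross(y,z)
    T=np.stack([x,y,z],1)
    return ((np.array(pos)-s['tool_pos'])@R*100).round(2), np.degrees(Ro.from_matrix(R.T@T).as_rotvec()).round(2)
E
python3 - <<'E'
from h import *
for p in [(0.42,0.15,0.24),(0.41,-0.224,0.2)]: print(rel(p,82))
# rail direction from plate edges: points of shuttle plate z~.053
a=np.load('pics/top0.npz');P=cloud('top',a['d'],None)
m=(P[...,2]>.008)&(P[...,2]<.09)&(P[...,0]>.45)&(P[...,0]<.68)&(P[...,1]>-.13)&(P[...,1]<0.0)
import cv2
pp=P[m][:,:2].astype(np.float32)*1000
print(cv2.minAreaRect(pp))
E
```

```text
(array([-31.24, -28.13,   1.59]), array([ -0.08,  -0.02, -17.88]))
(array([-46.67, -62.21,   5.63]), array([ -0.08,  -0.02, -17.88]))
((561.5700073242188, -46.80863952636719), (112.68709564208984, 150.65582275390625), 82.75845336914062)
```

Emit:
drive_tool([
  [[-31.2, -28.1, 1.6, 0, 0, -18, 60], [-31.2, -28.1, 1.6, 0, 0, -18, 60], [-31.2, -28.1, 1.6, 0, 0, -18, 60], [-31.2, -28.1, 1.6, 0, 0, -18, 60], [-31.2, -28.1, 1.6, 0, 0, -18, 60], [-31.2, -28.1, 1.6, 0, 0, -18, 60], [-31.2, -28.1, 1.6, 0, 0, -18, 60], [-31.2, -28.1, 1.6, 0, 0, -18, 60], [-46.7, -62.2, 5.6, 0, 0, -18, 60], [-46.7, -62.2, 5.6, 0, 0, -18, 60], [-46.7, -62.2, 5.6, 0, 0, -18, 60], [-46.7, -62.2, 5.6, 0, 0, -18, 60]],
])

```text
t: 1.35
tool_pos: [0.4105, -0.0296, 0.2203]
orientation: [0.0, 0.069, 0.998, 0.0]
contact_force: [0.9, -0.7, 0.8]
width: 0.051
```

Run:
```python
from h import *
print(sense()['t'],sense()['tool_pos'],sense()['joints']); print(rel((0.41,-0.224,0.2),82))
im,d,s=snap('wrist','w1')
```

```text
1.35 [ 0.41054977 -0.0296454   0.22032226] [-1.96840654e-01 -3.87701299e-01  2.02763571e+00  5.63382457e-05
  1.50124721e+00 -1.63024188e+00]
(array([ -2.61, -19.26,   2.03]), array([0.  , 0.02, 0.13]))
```

View pics/w1.png

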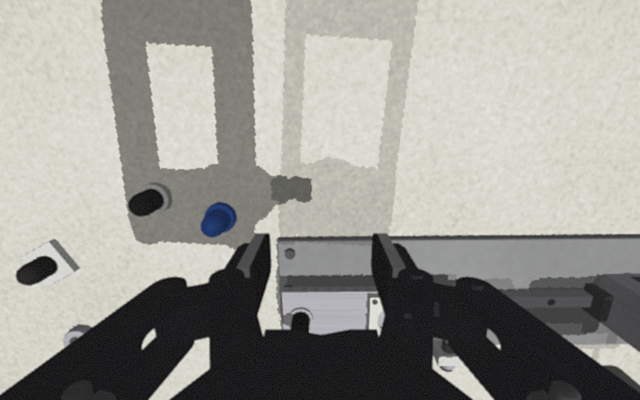

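The wrist view shows the round-footed tip at (148,200), blue at (217,220) and the pull at (300,318). Moving over the tip.

Emit:
drive_tool([
  [[-0.3, -19.3, 4, 0, 0, 0, 60], [-0.3, -19.3, 4, 0, 0, 0, 60], [-0.3, -19.3, 4, 0, 0, 0, 60], [-0.3, -19.3, 4, 0, 0, 0, 60], [-0.3, -19.3, 4, 0, 0, 0, 60], [-0.3, -19.3, 4, 0, 0, 0, 60], [-0.3, -19.3, 4, 0, 0, 0, 60], [-0.3, -19.3, 4, 0, 0, 0, 60]],
])

```text
t: 2.2
tool_pos: [0.3881, -0.2182, 0.1809]
orientation: [0.0, 0.068, 0.998, -0.0]
contact_force: [0.3, -0.2, -0.1]
width: 0.051
```

Run:
```python
from h import *
im,d,s=snap('wrist','w2')
print(s['tool_pos'],np.abs(s['qvel']).max())
P=cloud('wrist',d,s)
for c,(z0,z1) in {'tip':(.012,.05)}.items():
    for z0,z1 in [(.006,.0125),(.015,.03),(.03,.05)]:
        m=(P[...,2]>z0)&(P[...,2]<z1)&(np.hypot(P[...,0]-.41,P[...,1]+.224)<.03)
        p=P[m]; print(z0,m.sum(),p.mean(0),p.min(0),p.max(0), np.argwhere(m).mean(0))
```

```text
[ 0.38811616 -0.21821074  0.18085967] 0.005818950999691631
0.006 332 [ 0.40425271 -0.22361819  0.00993028] [ 0.39428826 -0.24231459  0.00609904] [ 0.42509257 -0.20733998  0.01245618] [198.96987952 317.99698795]
0.015 105 [ 0.40194924 -0.22316091  0.02288557] [ 0.3990687  -0.23674573  0.01534324] [ 0.40935719 -0.21236654  0.0297553 ] [200.52380952 318.00952381]
0.03 563 [ 0.40962363 -0.22432714  0.03835281] [ 0.3994981  -0.23753088  0.03021414] [ 0.42369565 -0.2119124   0.04346684] [213.4955595  317.72824156]
```

View pics/w2.png

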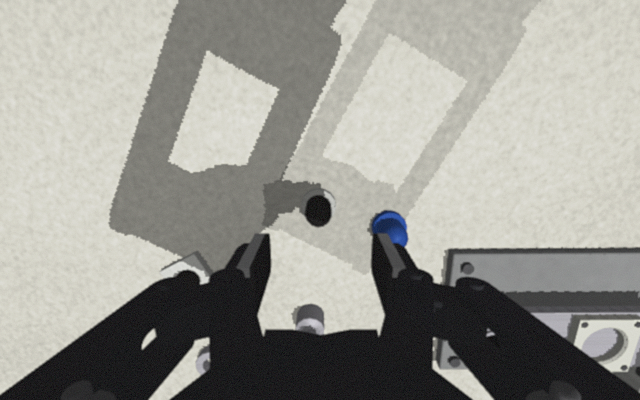

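The wrist view has the tip at (318,210) and blue at (390,228). The tip axis works out at about (0.411,-0.2245).

Run:
```python
from h import *
print(rel((.411,-.2245,.1),82.2)); print(rel((.411,-.2245,.036),82.2))
```

```text
(array([-2.35, -0.31,  8.09]), array([-0.01,  0.03,  0.04]))
(array([-2.34, -0.31, 14.49]), array([-0.01,  0.03,  0.04]))
```

Emit:
drive_tool([
  [[-2.35, -0.3, 4, 0, 0, 0, 60], [-2.35, -0.3, 8, 0, 0, 0, 60], [-2.35, -0.3, 8, 0, 0, 0, 60], [-2.35, -0.3, 11, 0, 0, 0, 60], [-2.35, -0.3, 13, 0, 0, 0, 60], [-2.35, -0.3, 14.5, 0, 0, 0, 60], [-2.35, -0.3, 14.5, 0, 0, 0, 60], [-2.35, -0.3, 14.5, 0, 0, 0, 60], [-2.35, -0.3, 14.5, 0, 0, 0, 60]],
])

```text
t: 3.15
tool_pos: [0.4117, -0.2261, 0.0376]
orientation: [0.001, 0.069, 0.998, -0.001]
contact_force: [-0.0, -0.1, -1.3]
width: 0.0514
```

Run:
```python
from h import *
print(rel((.411,-.2245,.036),82.2))
im,d,s=snap('wrist','w3')
```

```text
(array([0.09, 0.15, 0.16]), array([-0.07,  0.14, -0.06]))
```

View pics/w3.png

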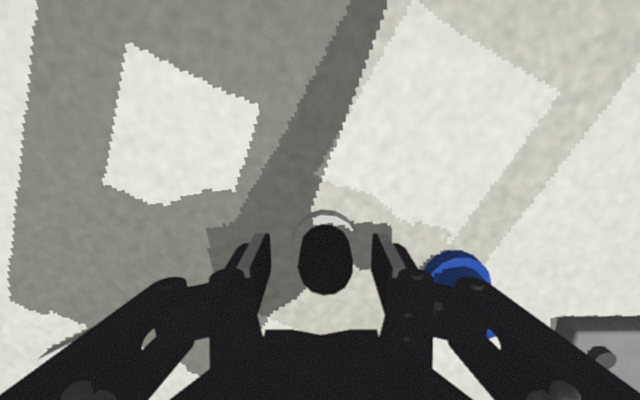

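The tip at (325,258) lies between the pads and the blue one at (458,270) is clear. Closing.

Emit:
drive_tool([
  [[0, 0.1, 0, 0, 0, 0, 60], [0, 0.1, 0, 0, 0, 0, 5], [0, 0.1, 0, 0, 0, 0, 5], [0, 0.1, 0, 0, 0, 0, 5], [0, 0.1, 0, 0, 0, 0, 5], [0, 0.1, 0, 0, 0, 0, 5], [0, 0.1, 0, 0, 0, 0, 5], [0, 0.1, 0, 0, 0, 0, 5]],
], grip_force=25)

```text
t: 4.0
tool_pos: [0.4108, -0.2248, 0.0361]
orientation: [0.0, 0.069, 0.998, -0.0]
contact_force: [-1.2, 1.6, 6.0]
width: 0.0253
```

Emit:
drive_tool([
  [[0, 0, -3, 0, 0, 0, 5], [0, 0, -7, 0, 0, 0, 5], [0, 0, -11, 0, 0, 0, 5], [0, 0, -14, 0, 0, 0, 5], [0, 0, -14, 0, 0, 0, 5], [0, 0, -14, 0, 0, 0, 5], [0, 0, -14, 0, 0, 0, 5]],
])

```text
t: 4.7
tool_pos: [0.4097, -0.224, 0.1738]
orientation: [-0.001, 0.069, 0.998, 0.001]
contact_force: [-1.1, 0.0, -1.2]
width: 0.0252
```

Run:
```python
from h import *
im,d,s=snap('wrist','w4'); print(s['tool_pos'],s['contact_force'],s['width'])
P=cloud('wrist',d,s)-s['tool_pos']
q=s['orientation'];R=Ro.from_quat([q[1],q[2],q[3],q[0]]).as_matrix(); T=P@R
for v in range(215,330,6): print(v,[(T[v,u]*1000).round(0).tolist() for u in (300,321,340)])
```

```text
[ 0.4097208  -0.2240085   0.17384181] [-1.13152874  0.03003902 -1.15768983] 0.025186168739517276
215 [[-36.0, -22.0, 176.0], [17.0, -0.0, 30.0], [-35.0, 19.0, 174.0]]
221 [[13.0, -11.0, 31.0], [15.0, -0.0, 26.0], [13.0, 10.0, 30.0]]
227 [[11.0, -11.0, 26.0], [12.0, -0.0, 25.0], [12.0, 9.0, 25.0]]
233 [[8.0, -11.0, 26.0], [11.0, -0.0, 18.0], [8.0, 10.0, 27.0]]
239 [[6.0, -11.0, 23.0], [11.0, -0.0, 11.0], [7.0, 9.0, 22.0]]
245 [[6.0, -10.0, 16.0], [11.0, -0.0, 5.0], [7.0, 9.0, 13.0]]
251 [[7.0, -10.0, 8.0], [10.0, -0.0, 1.0], [7.0, 8.0, 7.0]]
257 [[6.0, -10.0, 3.0], [9.0, -0.0, -2.0], [7.0, 8.0, 2.0]]
263 [[5.0, -9.0, -0.0], [7.0, -0.0, -4.0], [6.0, 8.0, -1.0]]
269 [[4.0, -9.0, -3.0], [5.0, -0.0, -5.0], [3.0, 8.0, -2.0]]
275 [[0.0, -9.0, -2.0], [2.0, -0.0, -5.0], [1.0, 8.0, -2.0]]
281 [[-2.0, -9.0, -2.0], [-0.0, -0.0, -6.0], [-2.0, 8.0, -4.0]]
287 [[-5.0, -9.0, -2.0], [-3.0, -0.0, -6.0], [-6.0, 8.0, -2.0]]
293 [[-126.0, -23.0, 173.0], [-6.0, -0.0, -5.0], [-126.0, 21.0, 172.0]]
299 [[-130.0, -23.0, 168.0], [-12.0, -0.0, -1.0], [-133.0, 21.0, 172.0]]
305 [[-128.0, -22.0, 154.0], [-126.0, -0.0, 152.0], [-142.0, 21.0, 174.0]]
311 [[-130.0, -22.0, 147.0], [-129.0, -0.0, 146.0], [-150.0, 22.0, 174.0]]
317 [[-135.0, -22.0, 145.0], [-135.0, -0.0, 145.0], [-157.0, 22.0, 173.0]]
323 [[-144.0, -22.0, 146.0], [-142.0, 0.0, 144.0], [-166.0, 22.0, 174.0]]
329 [[-174.0, -24.0, 174.0], [-173.0, 0.0, 173.0], [-174.0, 22.0, 173.0]]
```

View pics/w4.png

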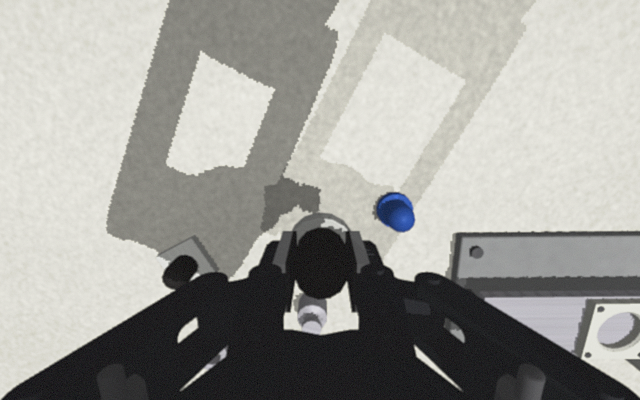

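Grasped upright, with the dome at (322,262) between the pads and the foot showing below. Next I'll look at the nest from a standoff on the +x side.

Run:
```python
from h import *
print(rel((.63,.0,.24),82.2))
```

```text
(array([-18.74,  25.21,  -6.66]), array([ 0.09, -0.17, -0.09]))
```

Emit:
drive_tool([
  [[-3, 4, -6.6, 0, 0, 0, 5], [-6, 8, -6.6, 0, 0, 0, 5], [-9, 12, -6.6, 0, 0, 0, 5], [-12, 16, -6.6, 0, 0, 0, 5], [-15, 20, -6.6, 0, 0, 0, 5], [-17, 23, -6.6, 0, 0, 0, 5], [-18.7, 25.2, -6.6, 0, 0, 0, 5], [-18.7, 25.2, -6.6, 0, 0, 0, 5], [-18.7, 25.2, -6.6, 0, 0, 0, 5], [-18.7, 25.2, -6.6, 0, 0, 0, 5], [-18.7, 25.2, -6.6, 0, 0, 0, 5], [-18.7, 25.2, -6.6, 0, 0, 0, 5]],
])

```text
t: 5.95
tool_pos: [0.63, -0.0016, 0.2417]
orientation: [0.0, 0.069, 0.998, -0.0]
contact_force: [-0.7, -0.6, -0.1]
width: 0.0252
```

Run:
```python
from h import *
im,d,s=snap('wrist','w5'); print(s['tool_pos'],s['contact_force'],s['width'],abs(s['qvel']).max())
P=cloud('wrist',d,s)
m=(P[...,2]>.0575)&(P[...,2]<.0645)&(np.hypot(P[...,0]-.571,P[...,1]-.026)<.05)
print(m.sum(),cv2.minAreaRect((P[m][:,:2]*1000).astype(np.float32)))
cv2.imwrite('pics/w5c.png',cv2.resize(im[:,:,::-1],None,fx=1.25,fy=1.25,interpolation=2))
```

```text
[ 0.62995634 -0.00159532  0.24173874] [-0.71303114 -0.61553998 -0.09412112] 0.025219573414709335 0.004969046185394478
2636 ((572.2655029296875, 30.7684326171875), (60.29112243652344, 59.237579345703125), 82.00497436523438)
```

View pics/w5c.png

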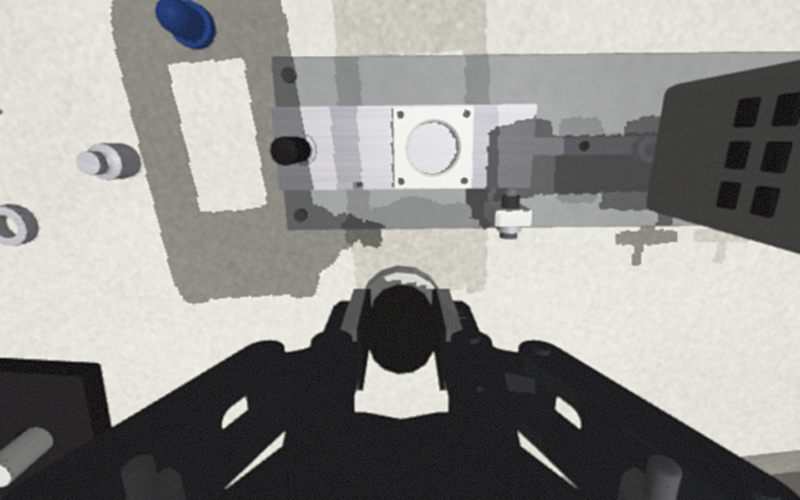

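The view shows the nest hole at (432,147) in the enlarged picture, the pull at (290,150), the notch at about (358,185), the plunger bracket at (512,215) and the gauge at (740,160). I'll refine the nest position.

```bash
cat >> h.py <<'E'
def onplane(name,s,uv,z):
    p=camera_params(name);K=np.array(p['intrinsics']);uv=np.atleast_2d(uv).astype(float)
    r=np.c_[(uv[:,0]-K[0,2])/K[0,0],(uv[:,1]-K[1,2])/K[1,1],np.ones(len(uv))]
    if 'R' in p: R=np.array(p['R']);o=-R.T@np.array(p['t']);w=r@R
    else:
        M=np.array(p['mount']);q=s['orientation'];R=Ro.from_quat([q[1],q[2],q[3],q[0]]).as_matrix()
        w=r@M[:3,:3].T@R.T;o=M[:3,3]@R.T+np.array(s['tool_pos'])
    return o+w*((z-o[2])/w[:,2])[:,None]
E
python3 - <<'E'
from h import *
a=np.load('pics/w5.npz');im=a['im'];s={'tool_pos':a['pos'],'orientation':a['q']}
sub=im[75:160,300:395].astype(int)
print(sub[10,10:90:4].tolist()); print(sub[43,10:90:4].tolist())
# white plate: warm (r-b >) bright
w=((sub.sum(-1)>560)&(sub[...,0]-sub[...,2]>0)).astype(np.uint8)
n,l,st,c=cv2.connectedComponentsWithStats(w); print(st)
k=1+st[1:,4].argmax(); w=(l==k).astype(np.uint8)
cs,h=cv2.findContours(w,cv2.RETR_CCOMP,cv2.CHAIN_APPROX_NONE)
for c,hh in zip(cs,h[0]):
    if len(c)<30: continue
    uv=c[:,0,:]+[300,75]; X=onplane('wrist',s,uv,.061)
    x=(X[:,:2]*1000).astype(np.float32)
    print(len(c),hh[3],cv2.minAreaRect(x),cv2.fitEllipse(x))
E
```

```text
[[226, 225, 229], [224, 223, 227], [233, 232, 233], [234, 233, 235], [233, 232, 234], [235, 235, 235], [234, 234, 234], [237, 237, 237], [237, 236, 237], [236, 236, 237], [237, 236, 237], [237, 237, 237], [239, 238, 239], [241, 241, 240], [241, 240, 240], [241, 241, 241], [242, 241, 242], [235, 234, 234], [214, 214, 219], [216, 214, 220]]
[[220, 219, 225], [145, 145, 145], [242, 242, 239], [242, 242, 239], [212, 211, 214], [225, 224, 228], [225, 225, 229], [228, 226, 230], [226, 226, 231], [227, 225, 231], [229, 228, 232], [228, 227, 231], [229, 228, 233], [231, 230, 235], [128, 128, 124], [243, 243, 239], [243, 243, 240], [217, 217, 218], [207, 206, 212], [208, 204, 214]]
[[   0    0   95   85 5541]
 [  15   10   65   66 2534]]
250 -1 ((572.3050537109375, 30.922077178955078), (60.822425842285156, 60.79753112792969), 82.09735107421875) ((572.238525390625, 30.809776306152344), (70.3443603515625, 70.66006469726562), 88.9574966430664)
125 0 ((571.8302001953125, 31.399097442626953), (41.61716842651367, 41.66246032714844), 56.00999450683594) ((571.9810180664062, 31.316102981567383), (41.33493423461914, 41.52600860595703), 38.16865921020508)
```

Run:
```python
from h import *
from scipy.optimize import least_squares
for n in ('w4','w5'):
    a=np.load(f'pics/{n}.npz');s={'tool_pos':a['pos'],'orientation':a['q']}
    q=a['q'];R=Ro.from_quat([q[1],q[2],q[3],q[0]]).as_matrix()
    T=(cloud('wrist',a['d'],s)-a['pos'])@R*1000
    for nm,z0,z1,r,xm in (('foot',27,36,18,-99),('cyl',7,22,13,5)):
        m=(T[...,2]>z0)&(T[...,2]<z1)&(abs(T[...,1])<(18 if r==18 else 7))&(T[...,0]>xm)&(T[...,0]<20)
        p=T[m]
        f=least_squares(lambda c:np.hypot(p[:,0]-c[0],p[:,1]-c[1])-r,[0,0],loss='soft_l1')
        print(n,nm,len(p),f.x,np.abs(f.fun).mean())
a=np.load('pics/top0.npz');im=a['im'];d=a['d']
sub=im[175:220,240:280].astype(int)
g=cv2.resize(im[170:225,230:290],None,fx=10,fy=10,interpolation=2);cv2.imwrite('pics/tn.png',g[:,:,::-1])
print(onplane('top',None,[[260,197]],.061))
print(rel((.5705,.0312,.125),82.1))
```

```text
w4 foot 310 [-1.82032562 -0.42168997] 0.42872276994477226
w4 cyl 365 [-1.74829394 -0.37063802] 0.20862348883062365
w5 foot 313 [-1.86598907 -0.45694472] 0.4002538711203788
w5 cyl 367 [-1.7691636 -0.4062752] 0.20358483316163142
[[0.57112851 0.02719052 0.061     ]]
(array([ 6.36,  2.41, 11.69]), array([-0.  ,  0.03, -0.06]))
```

View pics/tn.png

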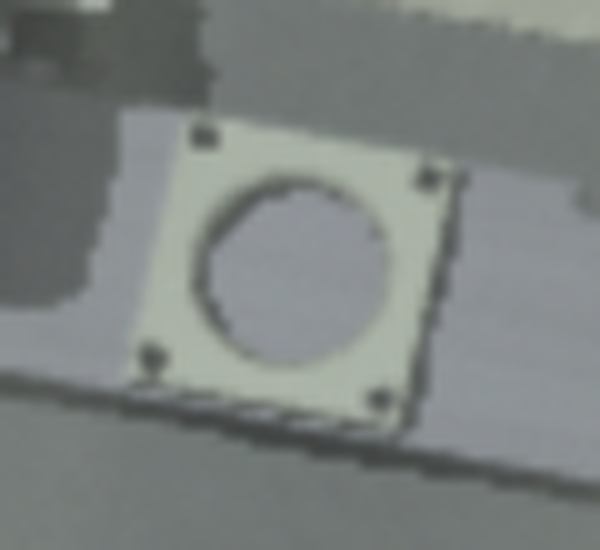

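Emit:
drive_tool([
  [[3, 1.2, 4, 0, 0, 0, 5], [6.3, 2.4, 8, 0, 0, 0, 5], [6.3, 2.4, 11, 0, 0, 0, 5], [6.3, 2.4, 12.5, 0, 0, 0, 5], [6.3, 2.4, 12.5, 0, 0, 0, 5], [6.3, 2.4, 12.5, 0, 0, 0, 5], [6.3, 2.4, 12.5, 0, 0, 0, 5]],
])

```text
t: 6.7
tool_pos: [0.5736, 0.0313, 0.1194]
orientation: [0.002, 0.069, 0.998, 0.0]
contact_force: [0.4, 0.6, 0.2]
width: 0.0249
```

Run:
```python
from h import *
im,d,s=snap('wrist','w6'); print(s['tool_pos'],s['contact_force'],s['width'],abs(s['qvel']).max())
P=cloud('wrist',d,s)
m=(P[...,2]>.0575)&(P[...,2]<.0645)&(np.hypot(P[...,0]-.571,P[...,1]-.03)<.045)
print(m.sum(),cv2.minAreaRect((P[m][:,:2]*1000).astype(np.float32)))
c=im[130:340,200:440];cv2.imwrite('pics/w6c.png',cv2.resize(c[:,:,::-1],None,fx=2.8,fy=2.8,interpolation=2))
im,d,s=snap('side','s6');c=im[130:260,220:380];cv2.imwrite('pics/s6c.png',cv2.resize(c[:,:,::-1],None,fx=4,fy=4,interpolation=2))
```

```text
[0.57363354 0.03131522 0.11936534] [0.38802263 0.59180455 0.16210342] 0.02490576963768142 0.005363270840644778
3569 ((563.3244018554688, 31.982585906982422), (60.305816650390625, 42.47505569458008), 82.2257308959961)
```

View pics/w6c.png

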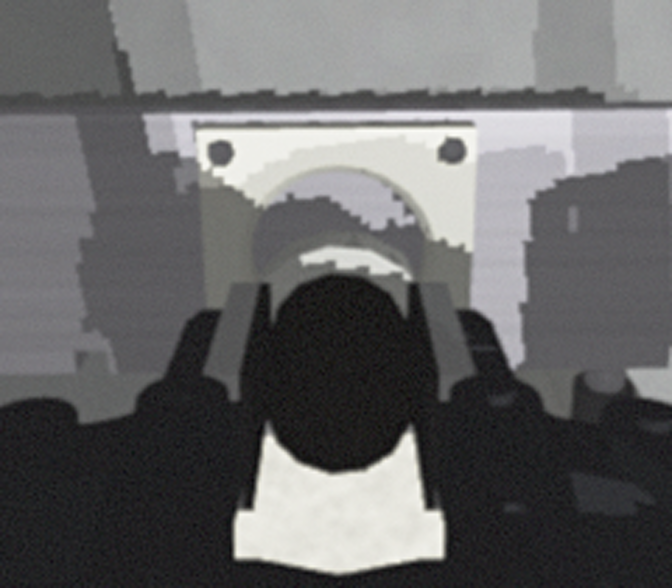

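View pics/s6c.png

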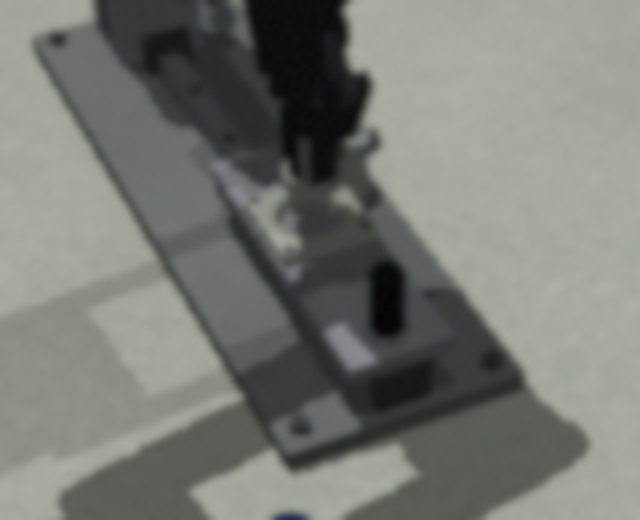

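Run:
```python
from h import *
from scipy.optimize import least_squares
a=np.load('pics/w6.npz');s={'tool_pos':a['pos'],'orientation':a['q']}
q=a['q'];R=Ro.from_quat([q[1],q[2],q[3],q[0]]).as_matrix()
T=(cloud('wrist',a['d'],s)-a['pos'])@R*1000
for nm,z0,z1,r,xm in (('foot',27,36,18,-99),('cyl',7,22,13,5)):
    m=(T[...,2]>z0)&(T[...,2]<z1)&(abs(T[...,1])<(18 if r==18 else 7))&(T[...,0]>xm)&(T[...,0]<20)
    p=T[m]; f=least_squares(lambda c:np.hypot(p[:,0]-c[0],p[:,1]-c[1])-r,[0,0],loss='soft_l1'); print(nm,len(p),f.x)
P=cloud('wrist',a['d'],s)
m=(P[...,2]>.0575)&(P[...,2]<.0645)&(T[...,0]>-5)&(T[...,0]<45)&(abs(T[...,1])<45)
X=T[m]; 
for lo in range(0,32,4):
    k=(X[:,0]>lo)&(X[:,0]<lo+4); print(lo,k.sum(),X[k][:,1].min().round(1),X[k][:,1].max().round(1))
print(X[:,0].max(), np.percentile(X[:,0],99.5))
# hole edge: floor pts z~.053
m=(P[...,2]>.049)&(P[...,2]<.0565)&(T[...,0]>5)&(T[...,0]<30)&(abs(T[...,1])<22)
X=T[m]; print(m.sum(),X.min(0),X.max(0)); 
f=[X[(X[:,0]>x)&(X[:,0]<x+2)] for x in range(6,26,2)]
print([(round(g[:,1].min(),1),round(g[:,1].max(),1)) for g in f if len(g)])
print(sense()['tool_pos'], rel((.5704,.0312,.0895),82.1))
```

```text
foot 300 [-1.79810542 -0.53054575]
cyl 369 [-1.77880049 -0.33068584]
0 197 -30.9 29.2
4 213 -30.9 29.4
8 238 -30.6 29.0
12 283 -30.9 28.9
16 391 -30.9 29.3
20 573 -30.8 28.9
24 622 -30.9 28.9
28 693 -30.9 28.8
31.880839838929585 31.732679541835708
958 [  5.02667747 -20.20737364  64.36741069] [19.58950169 18.68395165 68.24726813]
[(np.float64(-19.6), np.float64(18.0)), (np.float64(-19.0), np.float64(17.3)), (np.float64(-17.5), np.float64(16.5)), (np.float64(-16.3), np.float64(14.6)), (np.float64(-14.2), np.float64(12.7)), (np.float64(-11.8), np.float64(10.6)), (np.float64(-7.2), np.float64(5.5))]
[0.57311729 0.0314679  0.11881386] (array([ 0.28, -0.06,  2.93]), array([ 0.02,  0.21, -0.01]))
```

Emit:
drive_tool([
  [[0, 0, 0, 0, 0, 0, 5], [0, 0, 0, 0, 0, 0, 5], [0, 0, 0, 0, 0, 0, 5], [0, 0, 0, 0, 0, 0, 5]],
])

```text
t: 7.2
tool_pos: [0.5713, 0.0318, 0.1166]
orientation: [-0.0, 0.069, 0.998, -0.0]
contact_force: [0.0, 0.8, -0.6]
width: 0.0248
```

Run:
```python
from h import *
print(sense()['tool_pos'], rel((.5702,.0309,.0905),82.1))
```

```text
[0.57128057 0.03182076 0.11657074] (array([ 0.09, -0.11,  2.61]), array([-0.  , -0.  ,  0.02]))
```

Emit:
drive_tool([
  [[0.1, -0.1, 0.6, 0, 0, 0, 5], [0.1, -0.1, 1.2, 0, 0, 0, 5], [0.1, -0.1, 1.6, 0, 0, 0, 5], [0.1, -0.1, 1.9, 0, 0, 0, 5], [0.1, -0.1, 2.2, 0, 0, 0, 5], [0.1, -0.1, 2.4, 0, 0, 0, 5], [0.1, -0.1, 2.4, 0, 0, 0, 5], [0.1, -0.1, 2.4, 0, 0, 0, 5], [0.1, -0.1, 2.4, 0, 0, 0, 5]],
])

```text
t: 8.1
tool_pos: [0.5704, 0.031, 0.0928]
orientation: [0.0, 0.069, 0.998, 0.0]
contact_force: [0.7, 0.8, -0.9]
width: 0.0248
```

Run:
```python
from h import *
im,d,s=snap('wrist','w7'); print(s['tool_pos'],s['contact_force'])
c=im[130:340,200:440];cv2.imwrite('pics/w7c.png',cv2.resize(c[:,:,::-1],None,fx=2.8,fy=2.8,interpolation=2))
```

```text
[0.57036061 0.03096582 0.09281258] [ 0.72467262  0.82131589 -0.934921  ]
```

View pics/w7c.png

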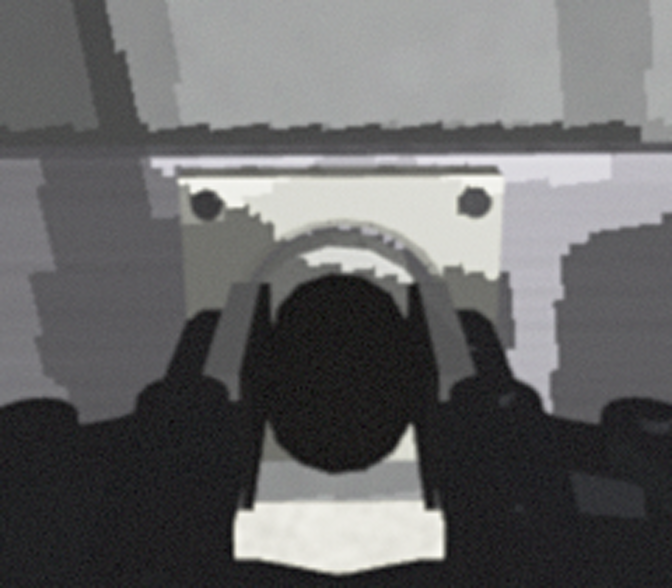

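The foot, at crop (340,260), is centred in the nest mouth and no force shows. A few mm remain.

Emit:
drive_tool([
  [[0, 0, 0.15, 0, 0, 0, 5], [0, 0, 0.3, 0, 0, 0, 5], [0, 0, 0.3, 0, 0, 0, 5], [0, 0, 0.3, 0, 0, 0, 5], [0, 0, 0.3, 0, 0, 0, 5]],
])

```text
t: 8.65
tool_pos: [0.5702, 0.031, 0.0896]
orientation: [0.0, 0.069, 0.998, 0.0]
contact_force: [0.1, -0.4, -1.9]
width: 0.025
```

Emit:
drive_tool([
  [[0, 0, 0.05, 0, 0, 0, 5], [0, 0, 0.05, 0, 0, 0, 5], [0, 0, 0.05, 0, 0, 0, 40], [0, 0, 0.05, 0, 0, 0, 60], [0, 0, 0.05, 0, 0, 0, 60], [0, 0, 0.05, 0, 0, 0, 60], [0, 0, 0.05, 0, 0, 0, 60]],
])

```text
t: 9.35
tool_pos: [0.5702, 0.031, 0.0891]
orientation: [-0.0, 0.069, 0.998, -0.0]
contact_force: [-0.4, -0.9, 0.3]
width: 0.0508
```

Emit:
drive_tool([
  [[0, 0, -2, 0, 0, 0, 60], [0, 0, -5, 0, 0, 0, 60], [0, 0, -9, 0, 0, 0, 60], [-3, 0, -13, 0, 0, 0, 60], [-6, -2, -15, 0, 0, 0, 60], [-6, -3, -15, 0, 0, 0, 60], [-6, -3, -15, 0, 0, 0, 60], [-6, -3, -15, 0, 0, 0, 60], [-6, -3, -15, 0, 0, 0, 60], [-6, -3, -15, 0, 0, 0, 60]],
])

```text
t: 10.35
tool_pos: [0.6246, -0.0062, 0.238]
orientation: [-0.001, 0.068, 0.998, 0.0]
contact_force: [-0.1, 0.0, -0.2]
width: 0.0512
```

Run:
```python
from h import *
im,d,s=snap('wrist','w8'); print(s['tool_pos'],s['contact_force'],abs(s['qvel']).max())
cv2.imwrite('pics/w8c.png',cv2.resize(im[:,:,::-1],None,fx=1.25,fy=1.25,interpolation=2))
c=im[60:180,190:440];cv2.imwrite('pics/w8d.png',cv2.resize(c[:,:,::-1],None,fx=3,fy=3,interpolation=2))
P=cloud('wrist',d,s)
m=(np.hypot(P[...,0]-.572,P[...,1]-.031)<.02)&(P[...,2]>.075)
p=P[m];print('tip',m.sum(),p.min(0),p.max(0),p.mean(0))
m=(np.hypot(P[...,0]-.558,P[...,1]+.073)<.025)&(P[...,2]>.07)
p=P[m];print('pull',m.sum(),p.min(0),p.max(0),p.mean(0),np.argwhere(m).mean(0))
```

```text
[ 0.62456155 -0.00617899  0.23801532] [-0.07828706  0.01005839 -0.16885102] 0.011951880700706236
tip 685 [0.55895513 0.01727708 0.07526537] [0.5840613  0.04273476 0.09618909] [0.57082206 0.02912692 0.0913274 ]
pull 575 [ 0.54922914 -0.08272496  0.07005639] [ 0.5683778  -0.0633904   0.09919145] [ 0.55874492 -0.07112648  0.09341761] [126.08173913 235.35652174]
```

View pics/w8c.png

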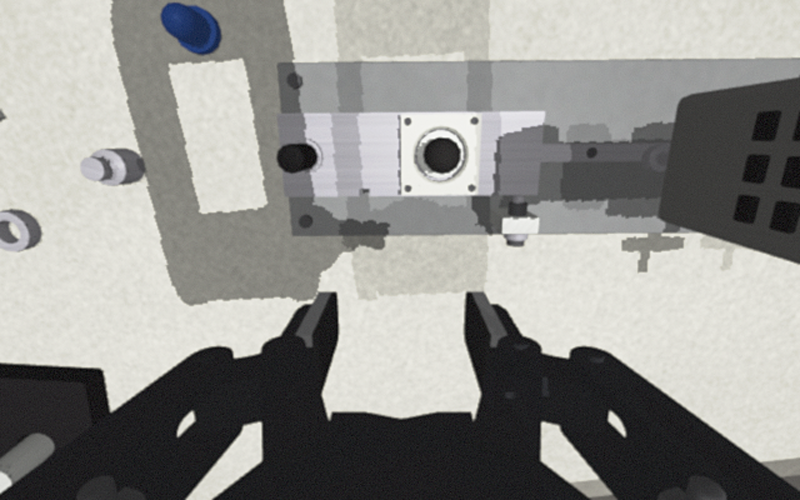

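View pics/w8d.png

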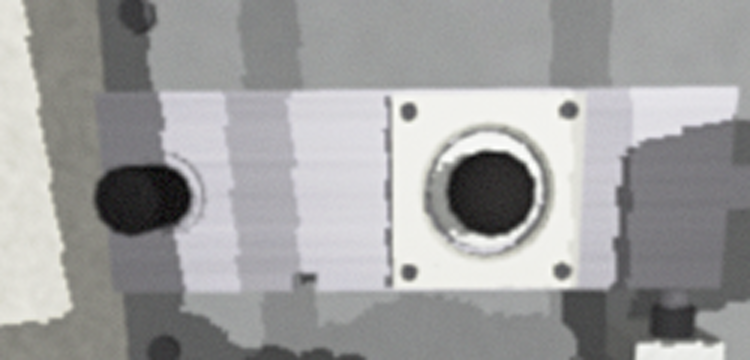

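The tip is seated and upright in the nest, with its dome at (442,155) and an even foot rim around it, and its top at about 0.096. I'll measure the remaining travel and the pull.

Run:
```python
from h import *
a=np.load('pics/w8.npz');s={'tool_pos':a['pos'],'orientation':a['q']};im=a['im']
N=onplane('wrist',s,[[190+306/3,60+278/3]],.053)[0]
e=np.array([np.cos(np.radians(82.1)),np.sin(np.radians(82.1)),0])
for r,z in ((300,.053),(320,.053),(300,.048),(345,.059)):
    B=onplane('wrist',s,[[190+(681 if z>.058 else 675)/3,60+r/3]],z)[0]; print(N,B,(B-N)@e)
nest=np.array([.572,.031,.053]); print('nest->notch along',(N-nest)@e)
c=im[140:190,280:440];cv2.imwrite('pics/w8e.png',cv2.resize(c[:,:,::-1],None,fx=5,fy=5,interpolation=2))
print(rel((.556,-.073,.15),82.1),rel((.556,-.073,.085),82.1))
```

```text
[ 0.59252539 -0.03152274  0.053     ] [0.61678681 0.09110217 0.053     ] 0.12479573771094246
[ 0.59252539 -0.03152274  0.053     ] [0.62365561 0.09074589 0.053     ] 0.12538691274656746
[ 0.59252539 -0.03152274  0.053     ] [0.6177847  0.09255779 0.048     ] 0.12637469457170747
[ 0.59252539 -0.03152274  0.053     ] [0.63112585 0.0905634  0.059     ] 0.12623290192734749
nest->notch along -0.05910826587147351
(array([ 5.89, -7.55,  8.84]), array([ 0.  , -0.08,  0.06])) (array([ 5.88, -7.55, 15.34]), array([ 0.  , -0.08,  0.06]))
```

View pics/w8e.png

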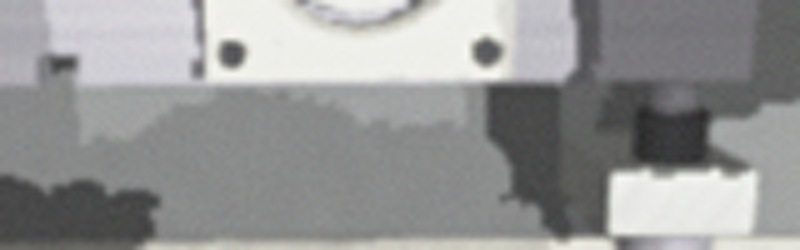

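Remaining travel is about 125 mm (notch at crop (62,63), ball at (675,95)). Going to the pull.

Emit:
drive_tool([
  [[3, -4, 4, 0, 0, 0, 60], [5.9, -7.5, 7, 0, 0, 0, 60], [5.9, -7.5, 9, 0, 0, 0, 60], [5.9, -7.5, 9, 0, 0, 0, 60], [5.9, -7.5, 11, 0, 0, 0, 60], [5.9, -7.5, 13.5, 0, 0, 0, 60], [5.9, -7.5, 15.2, 0, 0, 0, 60], [5.9, -7.5, 15.2, 0, 0, 0, 60], [5.9, -7.5, 15.2, 0, 0, 0, 60], [5.9, -7.5, 15.2, 0, 0, 0, 60]],
])

```text
t: 11.4
tool_pos: [0.5583, -0.0731, 0.0892]
orientation: [0.001, 0.069, 0.998, -0.0]
contact_force: [-0.4, 0.2, 0.1]
width: 0.0512
```

Run:
```python
from h import *
im,d,s=snap('wrist','w9'); print(s['tool_pos'],s['contact_force'],rel((.556,-.073,.085),82.1))
```

```text
[ 0.55833608 -0.07305449  0.0891707 ] [-0.44194247  0.2411874   0.12979224] (array([ 0.23, -0.02,  0.41]), array([-0.01,  0.17,  0.04]))
```

View pics/w9.png

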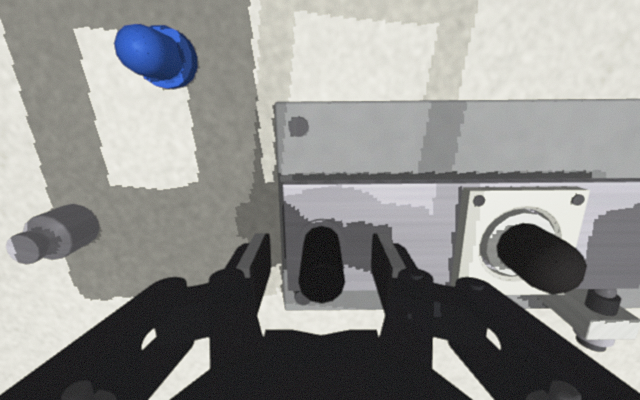

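The pull at (322,262) is centred between the jaws. I'll settle and then grip.

Emit:
drive_tool([
  [[0, 0, 0.1, 0, 0, 0, 60], [0, 0, 0.1, 0, 0, 0, 60], [0, 0, 0.1, 0, 0, 0, 60], [0, 0, 0.1, 0, 0, 0, 2], [0, 0, 0.1, 0, 0, 0, 2], [0, 0, 0.1, 0, 0, 0, 2], [0, 0, 0.1, 0, 0, 0, 2], [0, 0, 0.1, 0, 0, 0, 2], [0, 0, 0.1, 0, 0, 0, 2], [0, 0, 0.1, 0, 0, 0, 2]],
], grip_force=40)

```text
t: 12.45
tool_pos: [0.5567, -0.0732, 0.0862]
orientation: [0.0, 0.069, 0.998, 0.0]
contact_force: [-1.7, 1.0, 4.3]
width: 0.0193
```

Emit:
drive_tool([
  [[0, 0.4, 0, 0, 0, 0, 2], [0, 1, 0, 0, 0, 0, 2], [0, 2, 0, 0, 0, 0, 2], [0, 3, 0, 0, 0, 0, 2], [0, 4, 0, 0, 0, 0, 2], [0, 5, 0, 0, 0, 0, 2], [0, 6, 0, 0, 0, 0, 2], [0, 7, 0, 0, 0, 0, 2], [0, 8, 0, 0, 0, 0, 2], [0, 9, 0, 0, 0, 0, 2], [0, 9.6, 0, 0, 0, 0, 2], [0, 10, 0, 0, 0, 0, 2]],
])

```text
t: 13.65
tool_pos: [0.5697, 0.0261, 0.0862]
orientation: [-0.001, 0.069, 0.998, -0.0]
contact_force: [-8.4, -2.4, 8.2]
width: 0.0188
```

Emit:
drive_tool([
  [[0, 0.3, 0, 0, 0, 0, 2], [0, 0.6, 0, 0, 0, 0, 2], [0, 0.8, 0, 0, 0, 0, 2], [0, 1, 0, 0, 0, 0, 2], [0, 1, 0, 0, 0, 0, 2], [0, 1, 0, 0, 0, 0, 2], [0, 1, 0, 0, 0, 0, 2], [0, 1, 0, 0, 0, 0, 2]],
])

```text
t: 14.45
tool_pos: [0.571, 0.0363, 0.0861]
orientation: [-0.001, 0.069, 0.998, 0.0]
contact_force: [-7.4, 0.1, 8.8]
width: 0.019
```

Run:
```python
from h import *
im,d,s=snap('wrist','w10'); 
e=np.array([np.cos(np.radians(82.1)),np.sin(np.radians(82.1)),0])
print(s['tool_pos'],(s['tool_pos']-[.5567,-.0732,.0862])@e,s['contact_force'],s['contact_force']@e,s['width'])
```

```text
[0.57099422 0.03627499 0.08614889] 0.110400680249629 [-7.44397806  0.06500602  8.75200221] -0.9587451089422927 0.01899868938856363
```

View pics/w10.png

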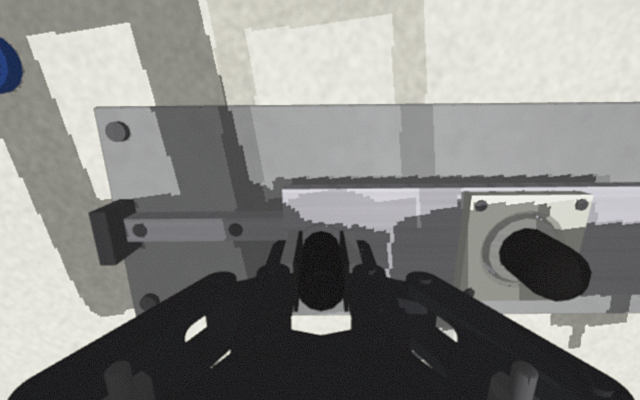

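The tip is still seated at (545,262) and the shuttle is gliding. The side load of about 7 N calls for a 1 mm correction. I'll creep on, reading the force.

Emit:
drive_tool([
  [[0.1, 0.2, 0, 0, 0, 0, 2], [0.1, 0.4, 0, 0, 0, 0, 2], [0.1, 0.6, 0, 0, 0, 0, 2], [0.1, 0.8, 0, 0, 0, 0, 2], [0.1, 0.8, 0, 0, 0, 0, 2], [0.1, 0.8, 0, 0, 0, 0, 2], [0.1, 0.8, 0, 0, 0, 0, 2]],
])

```text
t: 15.2
tool_pos: [0.572, 0.0443, 0.0862]
orientation: [-0.0, 0.069, 0.998, 0.0]
contact_force: [-3.4, 0.7, 5.1]
width: 0.019
```

Emit:
drive_tool([
  [[0, 0.1, 0, 0, 0, 0, 2], [0, 0.1, 0, 0, 0, 0, 2], [0, 0.1, 0, 0, 0, 0, 2]],
])

```text
t: 15.5
tool_pos: [0.5721, 0.0452, 0.0862]
orientation: [-0.0, 0.069, 0.998, 0.0]
contact_force: [-3.0, -1.4, 6.1]
width: 0.019
```

Emit:
drive_tool([
  [[0, 0.1, 0, 0, 0, 0, 2], [0, 0.1, 0, 0, 0, 0, 2], [0, 0.1, 0, 0, 0, 0, 2]],
])

```text
t: 15.8
tool_pos: [0.5722, 0.0462, 0.0862]
orientation: [-0.0, 0.069, 0.998, 0.0]
contact_force: [-3.7, 1.0, 4.8]
width: 0.0187
```

Emit:
drive_tool([
  [[0, 0.1, 0, 0, 0, 0, 2], [0, 0.1, 0, 0, 0, 0, 2], [0, 0.1, 0, 0, 0, 0, 2]],
])

```text
t: 16.1
tool_pos: [0.5723, 0.0473, 0.0862]
orientation: [-0.0, 0.069, 0.998, 0.0]
contact_force: [-3.7, -0.2, 4.7]
width: 0.0192
```

Emit:
drive_tool([
  [[0, 0.1, 0, 0, 0, 0, 2], [0, 0.1, 0, 0, 0, 0, 2], [0, 0.1, 0, 0, 0, 0, 2]],
])

```text
t: 16.4
tool_pos: [0.5725, 0.0486, 0.0862]
orientation: [-0.0, 0.069, 0.998, 0.0]
contact_force: [-3.1, 1.9, 5.0]
width: 0.0189
```

Emit:
drive_tool([
  [[0, 0.1, 0, 0, 0, 0, 2], [0, 0.1, 0, 0, 0, 0, 2], [0, 0.1, 0, 0, 0, 0, 2]],
])

```text
t: 16.7
tool_pos: [0.5727, 0.0498, 0.0862]
orientation: [0.0, 0.069, 0.998, 0.001]
contact_force: [-2.8, 4.3, 5.2]
width: 0.0191
```

Emit:
drive_tool([
  [[0, 0.1, 0, 0, 0, 0, 2], [0, 0.1, 0, 0, 0, 0, 2], [0, 0.1, 0, 0, 0, 0, 2]],
])

```text
t: 17.0
tool_pos: [0.5729, 0.051, 0.0862]
orientation: [0.0, 0.069, 0.998, 0.001]
contact_force: [-2.0, 5.2, 4.7]
width: 0.0193
```

Run:
```python
from h import *
e=np.array([np.cos(np.radians(82.1)),np.sin(np.radians(82.1)),0])
im,d,s=snap('top','t11')
print((s['tool_pos']-[.5567,-.0732,.0862])@e,s['contact_force']@e,s['moment'])
im,d,s=snap('wrist','w11')
cv2.imwrite('pics/w11c.png',cv2.resize(im[160:360,200:640][:,:,::-1],None,fx=1.8,fy=1.8,interpolation=2))
```

```text
0.1252153735597551 4.832396346810089 [ 0.71860046  0.38232767 -0.00206201]
```

View pics/w11c.png

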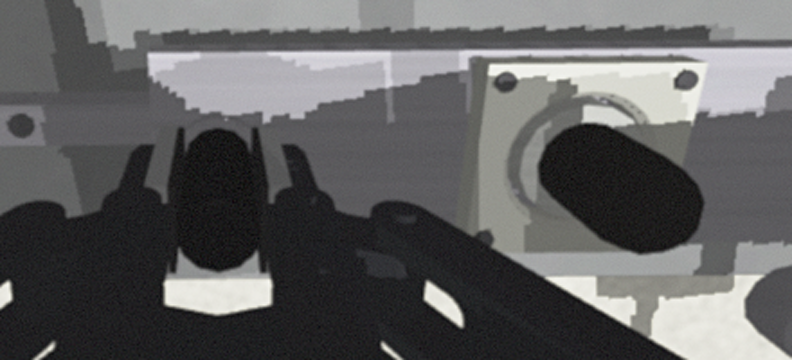

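The ball is now drawing the shuttle ahead (+4.8 N). I'll creep in half-millimetre steps until it balances.

Emit:
drive_tool([
  [[0, 0.05, 0, 0, 0, 0, 2], [0, 0.05, 0, 0, 0, 0, 2], [0, 0.05, 0, 0, 0, 0, 2]],
])

```text
t: 17.4
tool_pos: [0.5729, 0.0512, 0.0862]
orientation: [0.0, 0.069, 0.998, 0.001]
contact_force: [-2.8, 4.1, 5.7]
width: 0.0188
```

Emit:
drive_tool([
  [[0, 0.05, 0, 0, 0, 0, 2], [0, 0.05, 0, 0, 0, 0, 2], [0, 0.05, 0, 0, 0, 0, 2]],
])

```text
t: 17.7
tool_pos: [0.5729, 0.0514, 0.0861]
orientation: [-0.0, 0.069, 0.998, 0.0]
contact_force: [-2.8, 3.0, 5.1]
width: 0.0189
```

Emit:
drive_tool([
  [[0, 0, 0, 0, 0, 0, 2], [0, 0, 0, 0, 0, 0, 2], [0, 0, 0, 0, 0, 0, 2]],
])

```text
t: 18.0
tool_pos: [0.5729, 0.0514, 0.0861]
orientation: [-0.0, 0.069, 0.998, 0.0]
contact_force: [-3.3, 2.5, 6.7]
width: 0.0188
```

Emit:
drive_tool([
  [[0, 0.05, 0, 0, 0, 0, 2], [0, 0.05, 0, 0, 0, 0, 2], [0, 0.05, 0, 0, 0, 0, 2]],
])

```text
t: 18.3
tool_pos: [0.573, 0.0518, 0.0862]
orientation: [-0.0, 0.069, 0.998, 0.0]
contact_force: [-3.3, 2.4, 5.4]
width: 0.0191
```

Emit:
drive_tool([
  [[0, 0.05, 0, 0, 0, 0, 2], [0, 0.05, 0, 0, 0, 0, 2], [0, 0.05, 0, 0, 0, 0, 2]],
])

```text
t: 18.6
tool_pos: [0.573, 0.0521, 0.0862]
orientation: [-0.0, 0.069, 0.998, 0.0]
contact_force: [-3.6, 0.8, 4.7]
width: 0.0187
```

Emit:
drive_tool([
  [[0, 0.04, 0, 0, 0, 0, 2], [0, 0.04, 0, 0, 0, 0, 2], [0, 0.04, 0, 0, 0, 0, 2], [0, 0.04, 0, 0, 0, 0, 2]],
])

```text
t: 19.0
tool_pos: [0.5731, 0.0524, 0.0862]
orientation: [-0.0, 0.069, 0.998, 0.0]
contact_force: [-4.0, -0.4, 5.7]
width: 0.0191
```

Run:
```python
from h import *
e=np.array([np.cos(np.radians(82.1)),np.sin(np.radians(82.1)),0])
for i in range(4):
    im,d,s=snap('wrist','w12'); print((s['tool_pos']-[.5567,-.0732,.0862])@e,s['contact_force']@e,s['contact_force'])
c=im[160:400,200:640];cv2.imwrite('pics/w12c.png',cv2.resize(c[:,:,::-1],None,fx=1.8,fy=1.8,interpolation=2))
im,d,s=snap('top','t12');c=im[150:230,190:330];cv2.imwrite('pics/t12c.png',cv2.resize(c[:,:,::-1],None,fx=5,fy=5,interpolation=2))
P=cloud('wrist',np.load('pics/w12.npz')['d'],s)
e2=np.array([e[1],-e[0],0]); pull=s['tool_pos']; Q=(P-pull)
m=(P[...,2]>.0575)&(P[...,2]<.0645)&(np.hypot((Q@e)-.105,Q@e2)<.05)
print(m.sum(),cv2.minAreaRect((P[m][:,:2]*1000).astype(np.float32)))
m=(P[...,2]>.07)&(np.hypot((Q@e)-.105,Q@e2)<.03); p=P[m]; print('tip',m.sum(),p.min(0),p.max(0), s['tool_pos']+e*.105)
```

```text
0.12661428861333066 -0.9256278587290074 [-4.00338917 -0.37898058  5.65878143]
0.12662390877646537 0.5990185767706298 [-3.23851361  1.05413895  5.85795834]
0.12661269632335026 -0.15081328682606 [-3.65310199  0.35465149  5.16333895]
0.1266362272716682 0.01655279776435717 [-3.20477524  0.46141071  5.20665626]
8410 ((588.60205078125, 155.82998657226562), (62.3371696472168, 61.28350067138672), 83.03400421142578)
tip 5220 [0.57387853 0.14155449 0.07001598] [0.59988425 0.165783   0.12719607] [0.58749061 0.15637111 0.08616992]
```

View pics/w12c.png

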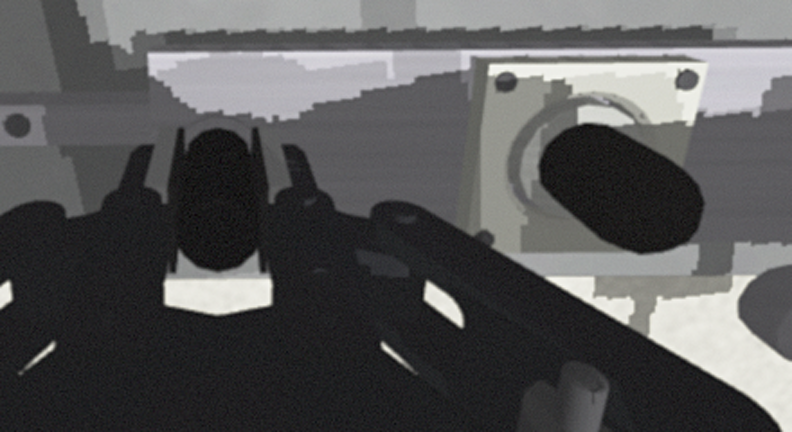

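View pics/t12c.png

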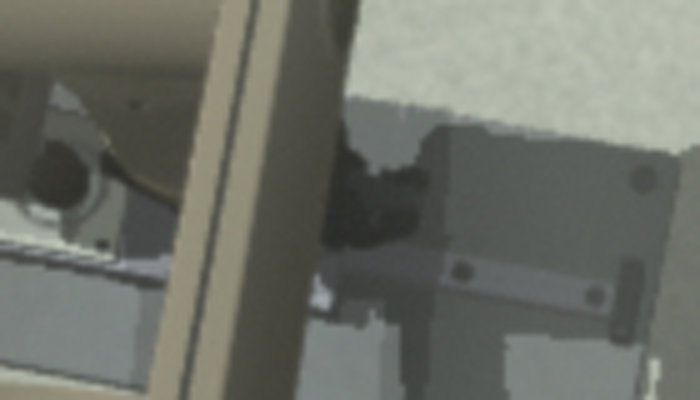

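Force along the rail has balanced to about 0. A small probe past this point should show the notch holding it back.

Emit:
drive_tool([
  [[0, 0.06, 0, 0, 0, 0, 2], [0, 0.06, 0, 0, 0, 0, 2], [0, 0.06, 0, 0, 0, 0, 2], [0, 0.06, 0, 0, 0, 0, 2]],
])

```text
t: 19.65
tool_pos: [0.5731, 0.0528, 0.0862]
orientation: [-0.0, 0.069, 0.998, -0.0]
contact_force: [-3.7, -0.3, 4.7]
width: 0.0188
```

Emit:
drive_tool([
  [[0, 0.05, 0, 0, 0, 0, 2], [0, 0.05, 0, 0, 0, 0, 2], [0, 0.05, 0, 0, 0, 0, 2], [0, 0.05, 0, 0, 0, 0, 2]],
])

```text
t: 20.05
tool_pos: [0.5732, 0.0532, 0.0862]
orientation: [-0.0, 0.069, 0.998, -0.0]
contact_force: [-4.5, -2.0, 5.6]
width: 0.019
```

The hold-back appears (about -2.6 N), so the notch centre lies near y≈0.0525. I'll ease back and settle.

Emit:
drive_tool([
  [[0, -0.07, 0, 0, 0, 0, 2], [0, -0.07, 0, 0, 0, 0, 2], [0, -0.07, 0, 0, 0, 0, 2], [0, -0.07, 0, 0, 0, 0, 2], [0, -0.07, 0, 0, 0, 0, 2], [0, -0.07, 0, 0, 0, 0, 2], [0, -0.07, 0, 0, 0, 0, 2], [0, -0.07, 0, 0, 0, 0, 2]],
])

```text
t: 20.85
tool_pos: [0.5731, 0.0528, 0.0862]
orientation: [-0.0, 0.069, 0.998, 0.0]
contact_force: [-3.3, 0.1, 5.8]
width: 0.0189
```

Run:
```python
from h import *
e=np.array([np.cos(np.radians(82.1)),np.sin(np.radians(82.1)),0])
for i in range(4):
    im,d,s=snap('side' if i==0 else 'wrist','x%d'%i); print((s['tool_pos']-[.5567,-.0732,.0862])@e,s['contact_force']@e,abs(s['qvel']).max())
    if i==0: cv2.imwrite('pics/s13.png',cv2.resize(im[100:260,200:400][:,:,::-1],None,fx=3.5,fy=3.5,interpolation=2))
```

```text
0.12705333203310343 -0.369408455402815 0.0015959691671900728
0.12706353187799363 0.3754339801697553 0.0015521096353413699
0.1270434827756266 -0.44664351508902705 0.001207913267022513
0.12705618278498296 -1.5258976572156826 0.0023212601113291624
```

View pics/s13.png

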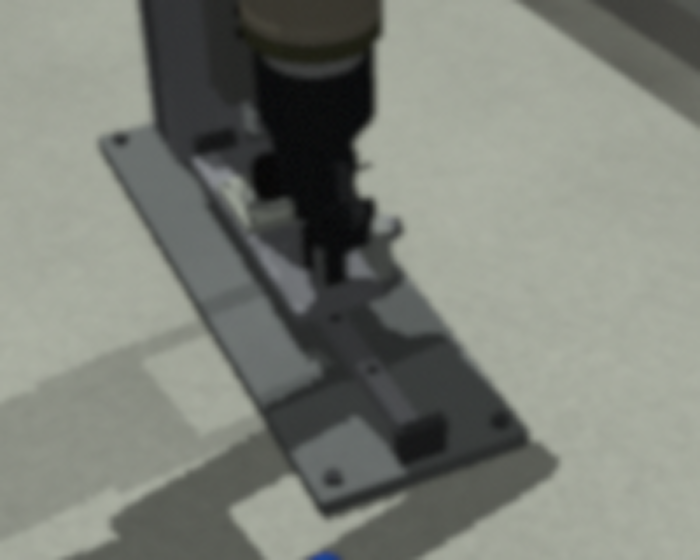

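View pics/x3.png

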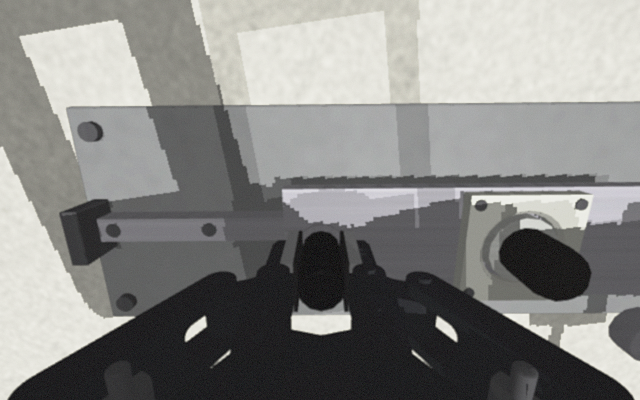

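The pull at (320,270) is gripped, the tip is seated at (545,262), and the shuttle is at rest in the notch with a balanced force. Handing in.

```bash
python3 -c "
from cell import *
print(job_done()); s=sense(); print(s['t'],s['tool_pos'],s['contact_force'],s['width'])"
```

```text
the job is handed in; nothing more can be done
None
the job is handed in; nothing more can be done
```

I stood the round-footed black fingertip in the nest with the shuttle still at its outer end and let go. I then gripped the black pull, slid the shuttle about 127 mm into the notch, and handed in at about 21 s with the pull still held. No verdict came back.

- **Seating:** after release the tip stood upright and centred in the nest. Its top was about 0.096 m up, against 0.095 m expected. It still looked seated in the nest in the last wrist picture.
- **Notch:** the ball drew the shuttle ahead with up to about 5 N, and the force then fell to about 0. A probe of about 1 mm further showed it holding back at about 2.6 N, so I eased back. At the end the shuttle was at rest with a rail force of about −1.5 to +0.4 N. That puts it within about 0.5 mm of the centre I felt.
- **Grip:** the jaws were closed on the 20 mm pull, with a width reading of 18.9 mm and the grip set to 40 N.
- **Disagreements:**
  - The travel I measured from the camera was about 125 mm, against about 127 mm by feel; I went by feel.
  - The top and wrist cameras differed by 1 to 2 mm on the nest; I placed by the wrist camera.
  - A steady side load of about 3 to 4 N and about 5 N upward stayed on the gripped pull.
- **Other things on the bench:** I did not touch any of them on purpose, and nothing I saw suggested they had moved. I did not measure their positions again at the end.

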